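Dry-fit a five-outlet pipe manifold into its socket block

TASK

Lift the white five-outlet manifold out of its wooden cradle by its orange grip and lower it onto the blue socket block so that all five stubs enter their own sockets at once; the block has been clamped by hand, so feel for the holes. Then press the manifold down against the stiff plugs until its bar sits flush on the block on its rubber pads, gently (never more than about 5 kg of push, 50 N), and let go, leaving the other things on the bench where they are.

Things in the scene. Friction and masses are not known exactly. Their poses are not given: they have to be found in the camera images.
- grip (a point): Centre of the orange grip block of the loose white manifold; the grip is 24 mm thick (x), 40 mm long (y), 34 mm high and stands on the middle of the bar. The bar's padded underside is 41 mm, the stubs' tips are 71 mm below this point. z is up, y runs along the row of stubs; a half turn makes no difference.
- cradle: Fixed wooden cradle that carries the manifold at the start; origin on the bench under its middle, y along its length. Base 70 x 240 x 8 mm; two posts at y = +-98 mm whose saddles hold the bar's underside 50 mm above the bench, between cheeks 10 mm high with 2.8 mm play in x. The bar lifts straight up.
- dock: Fixed steel bed (100 x 250 x 12 mm) of the socket jig; origin on the bench under its middle, y along its length. On it is a blue block (56 x 184 mm), top flat and level, 57 mm above the bench, with a row of five sockets along y. It is clamped by hand up to 10 mm either way along y from the bed's middle: NOT measured, see or feel it. It is exact in x and stays put in use.
- dock_top (a point): Point at the height of the blue block's top, straight above the bed's middle (57 mm above the bench). Sockets are round, 18 mm across with plain edges, 34 mm apart, the middle one within 10 mm of this point along y. A black plug in each starts 14 mm down; the five move down together under about 8 N and stay where pushed. Home: bar's pads flush on the block, grip centre 41 mm above this point.
- manifold: The loose manifold, 0.17 to 0.33 kg; origin in the middle of its underside, axes as the grip's. White bar 24 mm wide (x), 230 mm long (y), 24 mm high with the thin black rubber pads under its ends; five round white stubs, 16 mm across, 30 mm long, tips tapered to 14 mm over the last 2 mm, hang from it in a row along y, 34 mm apart, the middle one under the grip.
- coupling: Bystander: white pipe coupling standing upright, 30 mm across, 36 mm high; origin under its centre.
- elbow: Bystander: white pipe elbow lying flat, arms 34 mm, 28 mm high; origin under its corner.
- tee: Bystander: white pipe tee lying flat, 64 mm long, 28 mm high; origin under its middle.
- cutter: Bystander: red pipe cutter lying flat, about 205 mm long along x, 20 mm high; origin under its middle.
- tape: Bystander: yellow and black tape measure case, 68 x 35 x 65 mm; origin under its centre.
- pencil: Bystander: turquoise pencil, 150 mm long along x, 8 mm thick; origin under its middle.
- cleaner: Bystander: bottle with red cap, 56 mm across, 130 mm high; origin under its centre.

How it is judged:
By the outcome, as a careful person would: the job done as asked, in the order asked, and still so for the second after the job is handed in, with the robot touching nothing.
It also fails if it takes over 61 s, if anything falls off the work surface, if the arm or the gripper's body presses on something with over 40 N, if the wrist force passes 120 N, or if a joint passes its speed limit or range.

ROBOT

A 7-joint arm with a two-finger parallel gripper is mounted at the origin on the work surface. World frame = base frame: x ahead of the robot, y to its left, z up, the work surface at z = 0. Lengths are in m, angles in rad, forces in N, time in s.
With the tool pointing down it reaches from about 0.425 to 0.875 m from the base axis. Payload 4.7 kg.
Tool frame: the origin (TCP) lies on the mounting face of the last link; the fingertips stand 182 mm ahead of it and the grasp point (between the pads) lies 164 mm ahead of it; x points along the fingers, y is the direction in which the jaws open and shut, and the axes are right-handed (so a half turn about x gives the same grasp; the last joint's range is limited). The gripper opens to 87 mm and grips with 3 to 60 N. Pads are 19 mm wide; open, the fingers measure 117 mm over their backs; the gripper's body (75 mm by 190 mm) begins 51 mm behind the grasp point.
Start: joints at [-1.242, 0.321, -0.07, 1.45, 0.023, 1.371, -0.057], TCP at [0.201, 0.618, 0.405] pointing down, gripper open.
Joint ranges: [-2.86, 2.86], [-0.3, 2.09], [-1.38, 1.24], [0.06, 2.45], [-1.56, 4.7], [0.09, 2.05], [-2.69, 2.69]. Speed limits (rad/s): [2.57, 2.57, 3.14, 3.14, 3.14, 3.14, 3.14].

INTERFACE

Orientations are given as a rotation vector (axis times angle).
In Python, from bench import monitor, get_image, ctrl gives the robot as it stands.
- The arm moves only by the shell command python3 -m creep 'ROWS' [FORCE]. ROWS is JSON, a list of rows, each a list of 7 numbers: the shift along the tool's x, y, z in mm, then the turn, a rotation vector about the tool's x, y, z in rad, then the finger opening in mm, from 0 to 87. A call has 1 to 5 rows; each row shifts and turns the commanded pose from where the row before left it, along the tool's axes as they then stand; what a row does not reach is not made up. A row lasts 1/10 s, in which the tool goes at most 50 mm and 8.59 degrees, less where a joint would pass 70% of its speed; a pose out of reach is approached as far as the arm can. A call is refused whole if a number of a shift passes 50 or a number of a turn 0.15, either way. A call with a gripper value outside its range is refused whole. The fingers move at their own pace and stop on an object; FORCE is the grip in N (left out, the last holds). Time passes only in rows, so rows that do not move let the fingers close. It gives the time, the measured TCP pose, the force and the opening at its end, in the units of the state.
- monitor.get_state(): the state, without advancing time (a new reading comes with each control period).
- get_image(name): name is "scene" or "top"; returns a dict with "img" (420x560x3 uint8, red, green, blue), "mtx" (3x3 intrinsics, pixels), "view" (4x4, takes a point from world to camera coordinates). Camera axes: x right, y up, looking along -z (the intrinsics and any distortion apply to the point x, -y, -z); pixel columns grow to the right and rows downward; lengths in m; the calibration is good to about 2 mm. A picture is of the moment at which its call begins. There is no depth.
- ctrl.close_job(): hands the job in, once; it reports no verdict.
The state is a dict: "time": time; "joint_positions": joint angles; "qd": joint speeds; "joint_torque": joint torques, N m; "position": TCP position; "tool_rot": TCP orientation; "ft_force": force on the tool from outside, world axes, zero at the start; "torque": the same for the moment, N m; "grip_width": opening from 0.0 (shut) to 1.0 (fully open).
Only numpy, scipy, OpenCV 4.12 (cv2) and the standard library are available. Lean on these libraries where they do the work, as an engineer would, in place of code of your own. Each camera call takes 0.05 s, during which the arm holds its last target.

## Working session

There is one attempt and no reset: what is moved stays moved. The work goes in short steps, Python scripts to look and compute and a shell command to move; the robot and the scene stay as the last step left them, time stands still between calls to the robot, and variables do not carry over. Pictures are saved under pics/ and viewed, and the job is handed in when it is done.

```bash
ls; mkdir -p pics; python3 - <<'E'
from bench import monitor,get_image
import cv2,numpy as np
s=monitor.get_state();print(s)
for n in("scene","top"):
    d=get_image(n);cv2.imwrite(f"pics/{n}0.png",d["img"][:,:,::-1]);print(n,d["mtx"],d["view"],[k for k in d])
E
```

```text
pics
{'time': 0.0, 'joint_positions': array([-1.24190069,  0.32184807, -0.07010857,  1.45165492,  0.02261816,
        1.37077164, -0.05687043]), 'qd': array([ 0.0009791 , -0.00019409, -0.00041598,  0.00094933,  0.00010129,
        0.0009617 ,  0.00090475]), 'joint_torque': array([-4.90107723e-04, -4.91303194e+01, -4.04242957e-01, -3.12530065e+01,
       -6.38939836e-02,  4.38399380e-02,  1.76873218e-04]), 'position': array([0.20121552, 0.61786939, 0.40365516]), 'tool_rot': array([ 0.24550924,  1.55683987, -0.24847967]), 'ft_force': array([-0.7874873 , -0.32626794,  0.2865256 ]), 'torque': array([ 0.00858002, -0.01319687, -0.02595181]), 'grip_width': 1.002300734058282}
scene [[528.94990748   0.         279.47523969]
 [  0.         528.94990748 209.22768878]
 [  0.           0.           1.        ]] [[ 0.81850975  0.57439081 -0.01081591 -0.4195062 ]
 [-0.29241101  0.43274512  0.85277632  0.12119882]
 [ 0.49450742 -0.69484304  0.5221643  -1.53670994]
 [ 0.          0.          0.          1.        ]] ['img', 'mtx', 'view']
top [[384.02814966   0.         278.98012918]
 [  0.         384.02814966 207.38164407]
 [  0.           0.           1.        ]] [[-0.01928559 -0.99917807  0.0356547  -0.10599415]
 [ 0.98937883 -0.01393331  0.14469065 -0.55373387]
 [-0.14407494  0.03806645  0.98883434 -0.83893056]
 [ 0.          0.          0.          1.        ]] ['img', 'mtx', 'view']
```

View pics/scene0.png

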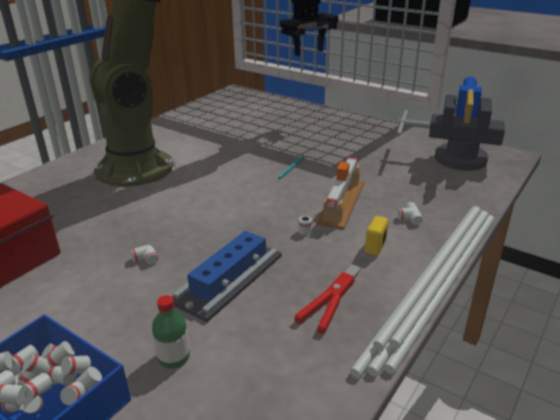

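View pics/top0.png

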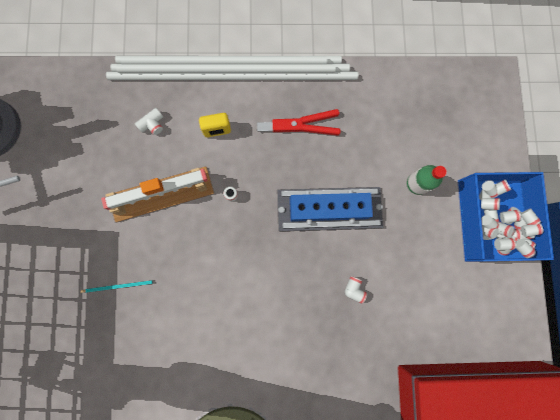

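The scene view shows the manifold in its cradle near (343,185) with the orange grip at (345,171), and the blue block near (228,265). In the top view the grip is at (151,186), the block is at (331,207) and the five holes run from (301,206) to (361,206). The coupling at (230,193) lies between the cradle and the dock.

```bash
cat > h.py <<'E'
import numpy as np,cv2
from bench import get_image,monitor
from scipy.spatial.transform import Rotation as R
def ray(d,uv):
    V=d["view"];Rm=V[:3,:3];t=V[:3,3];c=-Rm.T@t
    K=d["mtx"];x=(uv[0]-K[0,2])/K[0,0];y=(uv[1]-K[1,2])/K[1,1]
    return c,Rm.T@np.array([x,-y,-1.])
def onz(d,uv,z):
    c,r=ray(d,uv);return c+r*(z-c[2])/r[2]
def proj(d,p):
    q=d["view"][:3,:3]@np.asarray(p)+d["view"][:3,3];q=np.array([q[0],-q[1],-q[2]]);q=d["mtx"]@q;return q[:2]/q[2]
def tri(d1,a,d2,b):
    c1,r1=ray(d1,a);c2,r2=ray(d2,b);A=np.c_[r1,-r2];s=np.linalg.lstsq(A,c2-c1,rcond=None)[0]
    p,q=c1+s[0]*r1,c2+s[1]*r2;return (p+q)/2,np.linalg.norm(p-q)
def hsv(d):return cv2.cvtColor(d["img"],cv2.COLOR_RGB2HSV)
def blobs(m,lo=5):
    n,l,s,c=cv2.connectedComponentsWithStats(m.astype(np.uint8));return [(c[i],s[i]) for i in range(1,n) if s[i][4]>=lo],l
E
python3 - <<'E'
from h import *
t=get_image("top");s=get_image("scene")
import pickle;pickle.dump((t,s),open("im0.pkl","wb"))
for n,d,roi in(("top",t,(90,150,390,240)),("scene",s,(170,130,400,320))):
    H=hsv(d);x0,y0,x1,y1=roi;M=np.zeros(H.shape[:2],bool);M[y0:y1,x0:x1]=1
    og=M&(H[...,0]>=4)&(H[...,0]<=17)&(H[...,1]>200)&(H[...,2]>120)
    b,l=blobs(og,20)
    print(n,"orange",[(c.round(1),q) for c,q in b])
    bl=M&(H[...,0]>100)&(H[...,0]<125)&(H[...,1]>150)&(H[...,2]>60)
    b,l=blobs(bl,200);print("blue",[(c.round(1),q) for c,q in b])
    im=cv2.resize(d["img"][y0:y1,x0:x1],None,fx=2.5,fy=2.5,interpolation=cv2.INTER_CUBIC);cv2.imwrite(f"pics/{n}_z.png",im[:,:,::-1])
E
```

```text
top orange [(array([150.7, 186. ]), array([141, 178,  21,  16, 204], dtype=int32))]
blue [(array([330.6, 206.5]), array([ 290,  193,   82,   28, 1908], dtype=int32))]
scene orange []
blue [(array([225.6, 258.5]), array([ 189,  232,   75,   54, 1370], dtype=int32))]
```

View pics/top_z.png

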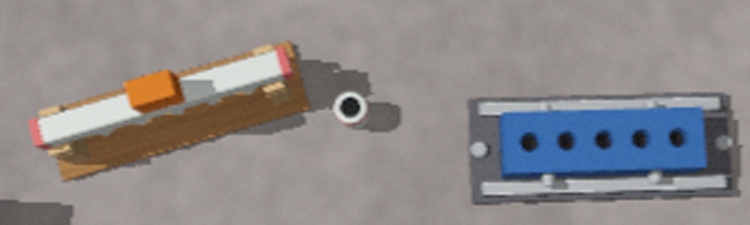

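View pics/scene_z.png

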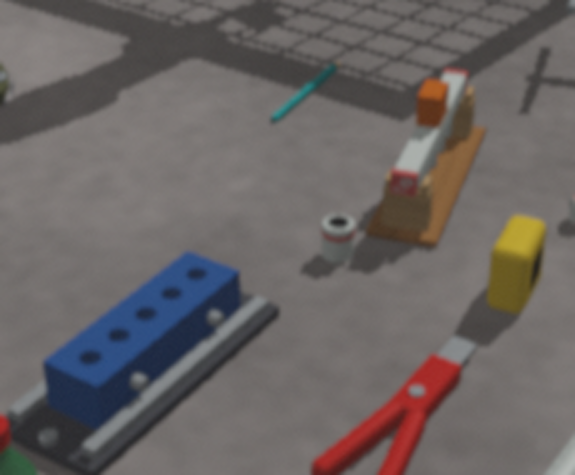

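```bash
python3 - <<'E'
from h import *
import pickle;t,s=pickle.load(open("im0.pkl","rb"))
for n,d in(("top",t),("scene",s)):
    c=-d["view"][:3,:3].T@d["view"][:3,3];print(n,"cam",c.round(3))
    H=hsv(d);u=4
    big=cv2.resize(d["img"],None,fx=u,fy=u,interpolation=cv2.INTER_CUBIC);B=cv2.cvtColor(big,cv2.COLOR_RGB2HSV).astype(int)
    px=lambda c:(np.array(c)+.5)/u-.5
    x0,y0,x1,y1=[u*k for k in ((280,185,385,228) if n=="top" else (180,220,285,310))]
    M=np.zeros(B.shape[:2],bool);M[y0:y1,x0:x1]=1
    bl=(M&(B[...,0]>100)&(B[...,0]<125)&(B[...,1]>120)&(B[...,2]>(90 if n=="top" else 75))).astype(np.uint8)
    cn,_=cv2.findContours(bl,cv2.RETR_CCOMP,cv2.CHAIN_APPROX_NONE)
    out=max(cn,key=cv2.contourArea);f=np.zeros_like(bl);cv2.drawContours(f,[out],-1,1,-1)
    dk=(f>0)&(B[...,2]<95 if n=="top" else B[...,2]<75)&(cv2.erode(f,np.ones((5,5)))>0)
    b,l=blobs(dk,100)
    P=[]
    for c,q in b:
        p=onz(d,px(c),.057);print("hole",px(c).round(2),q[2:5],p.round(4))
    r=cv2.minAreaRect(out);print("outline",px(r[0]),np.array(r[1])/u,r[2])
    print([onz(d,px(k),.057)[:2].round(4) for k in cv2.boxPoints(r)], onz(d,px(r[0]),.057).round(4))
    # grip
    x0,y0,x1,y1=[u*k for k in ((90,150,220,230) if n=="top" else (320,150,370,190))]
    M[:]=0;M[y0:y1,x0:x1]=1
    og=M&(B[...,0]>=3)&(B[...,0]<=17)&(B[...,1]>190)&(B[...,2]>110)
    b,l=blobs(og,150)
    for c,q in b:
        print("og",px(c).round(2),q/u,onz(d,px(c),.108).round(4),onz(d,px(c),.091).round(4))
        print("V hist",np.histogram(B[...,2][l>0],12))
    wh=M&(B[...,1]<60)&(B[...,2]>165); rd=M&((B[...,0]>170)|(B[...,0]<4))&(B[...,1]>90)&(B[...,2]>100)
    for nm,m in(("wh",wh),("red",rd)):
        b,l=blobs(m,100)
        for c,q in b:print(nm,px(c).round(2),q/u,onz(d,px(c),.074).round(4))
E
```

```text
top cam [ 0.425 -0.082  0.913]
hole [345.36 205.2 ] [ 22  27 475] [ 0.5526 -0.2656  0.057 ]
hole [360.13 204.86] [ 22  26 447] [ 0.5529 -0.2995  0.057 ]
hole [330.76 205.62] [ 25  27 503] [ 0.5521 -0.2322  0.057 ]
hole [315.89 206.05] [ 24  27 515] [ 0.5516 -0.1984  0.057 ]
hole [301.17 206.5 ] [ 26  28 549] [ 0.551  -0.1649  0.057 ]
outline [330.7795105  206.15736389] [25.91877365 82.18099213] 87.835205078125
[array([ 0.5783, -0.1385]), array([ 0.5831, -0.3269]), array([ 0.5234, -0.3259]), array([ 0.5192, -0.1393])] [ 0.5509 -0.2322  0.057 ]
og [150.88 186.18] [140.25 178.25  22.5   16.25 955.5 ] [0.5914 0.1572 0.108 ] [0.5949 0.1623 0.091 ]
V hist (array([ 242,  497,   55,   68,   54,   58,   58,   57,   69,  109,  909,
       1661]), array([111.        , 120.66666667, 130.33333333, 140.        ,
       149.66666667, 159.33333333, 169.        , 178.66666667,
       188.33333333, 198.        , 207.66666667, 217.33333333,
       227.        ]))
wh [185.65 178.4 ] [ 162.    170.25   40.75   16.75 1293.  ] [0.615  0.0917 0.074 ]
wh [123.72 196.73] [ 105.    187.5    41.5    19.75 1603.
[... 666 characters left out ...]
52.3737678527832
[array([ 0.5257, -0.3283]), array([ 0.5216, -0.1147]), array([ 0.586 , -0.1522]), array([ 0.5821, -0.352 ])] [ 0.5546 -0.2441  0.057 ]
og [342.89 166.18] [338.5  162.75   9.25   7.75 203.5 ] [0.596  0.1527 0.108 ] [0.5803 0.1826 0.091 ]
V hist (array([  5,  10,  15,  18,  20,  25,  32,  30,  36,  48, 114, 461]), array([111.        , 116.08333333, 121.16666667, 126.25      ,
       131.33333333, 136.41666667, 141.5       , 146.58333333,
       151.66666667, 156.75      , 161.83333333, 166.91666667,
       172.        ]))
wh [350.94 162.57] [347.75 159.75   6.75   9.   121.25] [0.5717 0.2425 0.074 ]
wh [337.66 187.61] [332.5  184.75  10.75   5.25 113.25] [0.6098 0.1061 0.074 ]
```

```bash
python3 - <<'E'
from h import *
import pickle;t,s=pickle.load(open("im0.pkl","rb"));u=4
px=lambda c:(np.array(c)+.5)/u-.5
for d,roi,v in((t,(130,170,170,200),195),(s,(330,155,362,185),185)):
    big=cv2.resize(d["img"],None,fx=u,fy=u,interpolation=cv2.INTER_CUBIC);B=cv2.cvtColor(big,cv2.COLOR_RGB2HSV).astype(int)
    M=np.zeros(B.shape[:2],bool);a=[u*k for k in roi];M[a[1]:a[3],a[0]:a[2]]=1
    og=M&(B[...,0]>=3)&(B[...,0]<=20)&(B[...,1]>150)
    for lo in (110,v):
        m=(og&(B[...,2]>lo)).astype(np.uint8);b,l=blobs(m,100)
        for c,q in b:
            print(lo,px(c),q/u,onz(d,px(c),.108).round(4))
            cn=max(cv2.findContours((m>0).astype(np.uint8),0,1)[0],key=cv2.contourArea)
            bx=cv2.boxPoints(cv2.minAreaRect(cn));w=np.array([onz(d,px(k),.108)[:2] for k in bx]);print(w.round(4).tolist(), [np.linalg.norm(w[i]-w[i-1]).round(4) for i in range(4)])
# current pose
from bench import monitor
st=monitor.get_state();Rt=R.from_rotvec(st["tool_rot"]).as_matrix();print(Rt.round(3))
E
```

```text
110 [150.83959024 186.1714235 ] [ 139.75  178.     23.5    17.   1055.5 ] [0.5914 0.1573 0.108 ]
[[0.5994, 0.1834], [0.6121, 0.139], [0.583, 0.1303], [0.5705, 0.1745]] [np.float64(0.0302), np.float64(0.0462), np.float64(0.0303), np.float64(0.046)]
195 [149.24194259 184.87799401] [139.75 178.    19.75  14.75 709.75] [0.5942 0.1607 0.108 ]
[[0.5996, 0.1823], [0.6101, 0.1461], [0.5887, 0.1396], [0.5784, 0.1756]] [np.float64(0.0223), np.float64(0.0377), np.float64(0.0224), np.float64(0.0375)]
110 [342.71722689 165.88004202] [337.5  161.75  11.     8.75 297.5 ] [0.5948 0.1539 0.108 ]
[[0.5912, 0.1317], [0.5709, 0.1727], [0.5961, 0.1803], [0.6155, 0.1393]] [np.float64(0.0255), np.float64(0.0457), np.float64(0.0263), np.float64(0.0454)]
[[-0.     0.31   0.951]
 [-0.001  0.951 -0.31 ]
 [-1.    -0.001  0.   ]]
```

```bash
cat >> h.py <<'E'
def st(tgt=None,yaw=None):
    s=monitor.get_state();Rt=R.from_rotvec(s["tool_rot"]).as_matrix()
    g=s["position"]+.164*Rt[:,0]
    y=np.arctan2(Rt[1,1],Rt[0,1])
    print("t %.2f grasp"%s["time"],g.round(4),"yaw %.4f"%y,"down",Rt[:,0].round(4),"F",s["ft_force"].round(2),"M",s["torque"].round(3),"w %.1f"%(s["grip_width"]*87))
    if yaw is not None: print("turn about tool x:",round(-(yaw-y),4),"full:",R.from_matrix(Rt.T@np.c_[[0,0,-1],[np.cos(yaw),np.sin(yaw),0],[np.sin(yaw),-np.cos(yaw),0]]).as_rotvec().round(4))
    if tgt is not None: print("shift mm tool:",(Rt.T@(np.array(tgt)-g)*1000).round(1))
    return s
E
python3 -m creep '[[0,0,0,0.15,0,0,87],[0,0,0,0.15,0,0,87],[0,0,0,0.15,0,0,87],[0,0,0,0.15,0,0,87],[0,0,0,0.15,0,0,87]]'
python3 -m creep '[[0,0,0,0.15,0,0,87],[0,0,0,0.075,0,0,87],[0,0,0,0,0,0,87]]'
python3 -c "
from h import *
st((.594,.160,.17),.281)"
```

```text
time: 0.7
position: [0.2012, 0.618, 0.4045]
tool_rot: [0.833, 1.405, -0.834]
ft_force: [-0.2, -0.1, 0.8]
grip_width: 1.001
time: 1.0
position: [0.2012, 0.618, 0.4045]
tool_rot: [0.999, 1.329, -1.0]
ft_force: [-0.4, 0.3, 0.3]
grip_width: 1.0
t 1.00 grasp [0.2012 0.618  0.2405] yaw 0.2810 down [ 1.e-04 -5.e-04 -1.e+00] F [-0.35  0.34  0.29] M [-0.096  0.068 -0.001] w 87.0
turn about tool x: 0.0 full: [0.     0.0005 0.0001]
shift mm tool: [ 70.7 250.4 548.9]
```

```bash

python3 -m creep '[[5,18,39,0,0,0,87],[5,18,39,0,0,0,87],[5,18,39,0,0,0,87],[5,18,39,0,0,0,87],[5,18,39,0,0,0,87]]' >/dev/null
python3 -m creep '[[5,18,39,0,0,0,87],[5,18,39,0,0,0,87],[5,18,39,0,0,0,87],[5,18,39,0,0,0,87],[5,18,39,0,0,0,87]]' >/dev/null
python3 -m creep '[[5,18,39,0,0,0,87],[5,18,39,0,0,0,87],[5,18,39,0,0,0,87],[5,16,41,0,0,0,87],[0,0,0,0,0,0,87]]' >/dev/null
python3 - <<'E'
from h import *
st((.594,.160,.096),.281)
for n in("top","scene"):
    d=get_image(n)["img"];cv2.imwrite(f"pics/{n}1.png",d[:,:,::-1])
E
```

```text
t 2.50 grasp [0.5966 0.1523 0.1702] yaw 0.2725 down [ 0.0016 -0.0053 -1.    ] F [ 0.71 -0.87 -0.49] M [-0.099  0.023  0.022] w 87.1
turn about tool x: -0.0085 full: [-0.0085  0.0055 -0.0001]
shift mm tool: [74.1 -0.4 -8.5]
```

View pics/scene1.png

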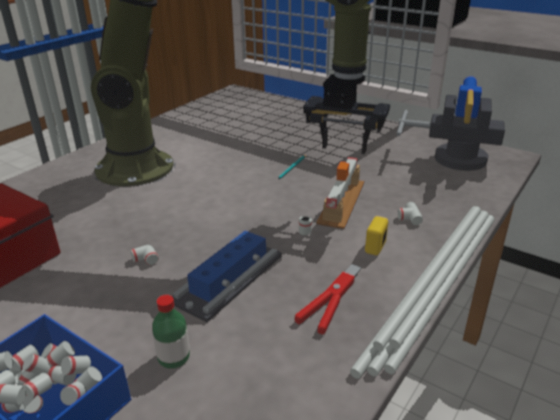

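The gripper hangs open around (345,115), above the orange grip at (344,170), and nothing has been disturbed. I'll let it settle and re-check.

```bash

python3 -m creep '[[0,0,0,0,0,0,87],[0,0,0,0,0,0,87]]' >/dev/null
python3 -c "
from h import *
st((.594,.160,.096),.281)"
```

```text
t 2.80 grasp [0.5927 0.1629 0.1709] yaw 0.2846 down [-2.e-04  1.e-03 -1.e+00] F [-0.41 -0.12  0.79] M [-0.114  0.059 -0.01 ] w 86.9
turn about tool x: 0.0036 full: [ 0.0036 -0.0011 -0.0001]
shift mm tool: [74.8  0.4  3.3]
```

```bash

python3 -m creep '[[20,0,1,0,0,0,87],[20,0,0,0,0,0,87],[15,0,0,0,0,0,87],[10,0,0,0,0,0,87],[9,0,0,0,0,0,87]]' >/dev/null
python3 -m creep '[[0,0,0,0,0,0,87],[0,0,0,0,0,0,87]]' 
python3 - <<'E'
from h import *
st((.594,.160,.096),.281)
for n in("top","scene"):
    d=get_image(n)["img"];r=(80,110,280,260) if n=="top" else (260,80,460,230)
    d=cv2.resize(d[r[1]:r[3],r[0]:r[2]],None,fx=4,fy=4,interpolation=cv2.INTER_CUBIC);cv2.imwrite(f"pics/{n}2.png",d[:,:,::-1])
E
```

```text
time: 3.5
position: [0.594, 0.16, 0.2612]
tool_rot: [1.0, 1.329, -0.999]
ft_force: [0.3, -0.6, 0.2]
grip_width: 1.0
t 3.50 grasp [0.5941 0.16   0.0972] yaw 0.2811 down [ 6.e-04  2.e-04 -1.e+00] F [ 0.34 -0.59  0.25] M [-0.127  0.023 -0.006] w 87.0
turn about tool x: 0.0001 full: [ 0.0001 -0.     -0.0007]
shift mm tool: [ 1.2 -0.1  0. ]
```

View pics/scene2.png

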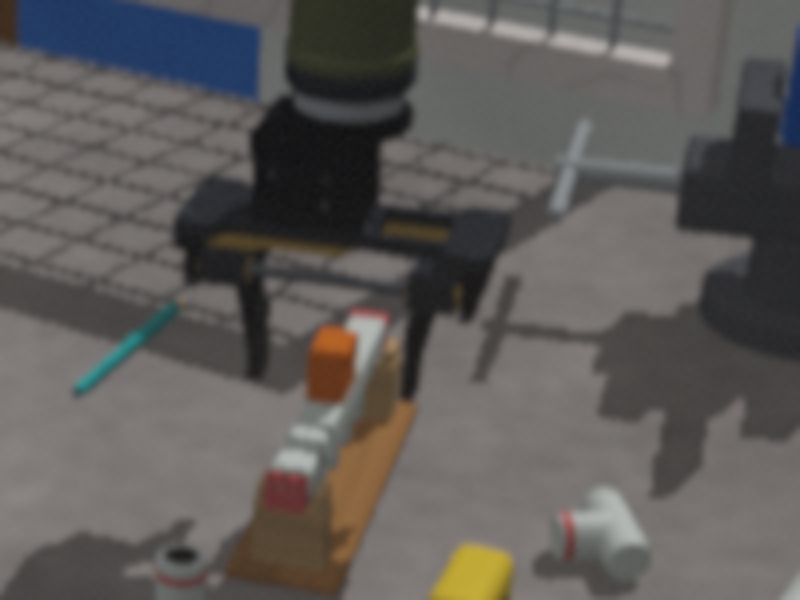

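View pics/top2.png

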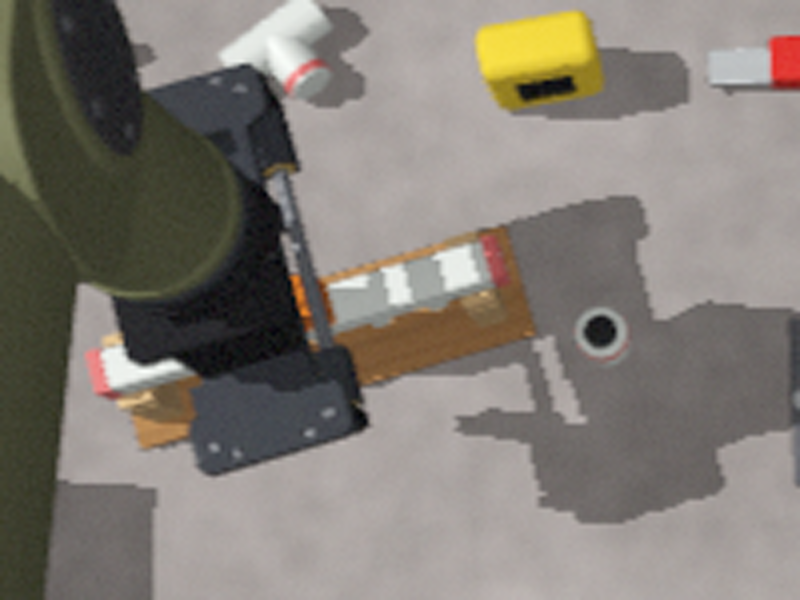

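Scene crop: the fingers straddle the orange grip, which is at (332,362). Top crop: the gripper lies square across the bar. Closing lightly, then firmer.

```bash

python3 -m creep '[[0,0,0,0,0,0,40],[0,0,0,0,0,0,30],[0,0,0,0,0,0,20],[0,0,0,0,0,0,20],[0,0,0,0,0,0,20]]' 8
python3 -m creep '[[0,0,0,0,0,0,20],[0,0,0,0,0,0,15],[0,0,0,0,0,0,15]]' 8
python3 -c "
from h import *
st((.594,.160,.096),.281)"
```

```text
time: 4.1
position: [0.5937, 0.1599, 0.2609]
tool_rot: [1.0, 1.329, -1.0]
ft_force: [-0.1, 0.7, -0.1]
grip_width: 0.633
time: 4.4
position: [0.5937, 0.1599, 0.2608]
tool_rot: [1.0, 1.329, -1.0]
ft_force: [-0.8, -0.2, -0.1]
grip_width: 0.356
t 4.40 grasp [0.5938 0.1599 0.0968] yaw 0.2810 down [ 1.e-04  0.e+00 -1.e+00] F [-0.82 -0.15 -0.07] M [-0.057 -0.021  0.017] w 30.9
turn about tool x: 0.0 full: [ 0.     -0.     -0.0001]
shift mm tool: [0.8 0.3 0. ]
```

```bash

python3 -m creep '[[0,0,0,0,0,0,15],[0,0,0,0,0,0,10],[0,0,0,0,0,0,10]]' 8
python3 -m creep '[[0,0,0,0,0,0,5],[0,0,0,0,0,0,5],[0,0,0,0,0,0,0]]' 45
python3 -c "
from h import *
st((.594,.160,.096),.281)"
```

```text
time: 4.7
position: [0.5937, 0.1599, 0.2608]
tool_rot: [1.0, 1.329, -1.0]
ft_force: [-1.1, -0.1, 0.4]
grip_width: 0.277
time: 5.0
position: [0.5937, 0.16, 0.2608]
tool_rot: [1.0, 1.329, -1.0]
ft_force: [0.2, 0.6, 0.6]
grip_width: 0.272
t 5.00 grasp [0.5938 0.16   0.0968] yaw 0.2810 down [ 1.e-04  1.e-04 -1.e+00] F [0.2  0.63 0.56] M [-0.065  0.005 -0.067] w 23.7
turn about tool x: 0.0 full: [ 0.     -0.0001 -0.0001]
shift mm tool: [0.8 0.2 0. ]
```

```bash

python3 -m creep '[[-3,0,0,0,0,0,0],[-6,0,0,0,0,0,0],[-8,0,0,0,0,0,0],[-12,0,0,0,0,0,0],[-16,0,0,0,0,0,0]]' 
python3 -m creep '[[-20,0,0,0,0,0,0],[-20,0,0,0,0,0,0],[-10,0,0,0,0,0,0],[-5,0,0,0,0,0,0],[0,0,0,0,0,0,0]]'  
python3 -m creep '[[0,0,0,0,0,0,0],[0,0,0,0,0,0,0],[0,0,0,0,0,0,0]]'  
python3 - <<'E'
from h import *
st((.551,-.2335,.2),.014)
import pickle
t=get_image("top");s=get_image("scene");pickle.dump((t,s),open("im3.pkl","wb"))
for n,d in(("top",t),("scene",s)):
    d=d["img"];r=(80,110,280,260) if n=="top" else (240,60,440,210)
    d=cv2.resize(d[r[1]:r[3],r[0]:r[2]],None,fx=4,fy=4,interpolation=cv2.INTER_CUBIC);cv2.imwrite(f"pics/{n}3.png",d[:,:,::-1])
E
```

```text
time: 5.5
position: [0.5936, 0.1599, 0.3066]
tool_rot: [0.999, 1.329, -1.0]
ft_force: [0.0, -0.0, -1.7]
grip_width: 0.273
time: 6.0
position: [0.5938, 0.1599, 0.3616]
tool_rot: [1.001, 1.329, -0.999]
ft_force: [-0.2, 0.3, -2.5]
grip_width: 0.271
time: 6.3
position: [0.5935, 0.1599, 0.3598]
tool_rot: [0.999, 1.33, -1.001]
ft_force: [0.2, -0.4, -2.4]
grip_width: 0.274
t 6.30 grasp [0.5933 0.1598 0.1958] yaw 0.2810 down [-1.4e-03 -6.0e-04 -1.0e+00] F [ 0.22 -0.42 -2.37] M [-0.08  -0.006  0.057] w 23.9
turn about tool x: 0.267 full: [0.267  0.0004 0.0015]
shift mm tool: [  -3.9 -149.7  366.2]
```

View pics/scene3.png

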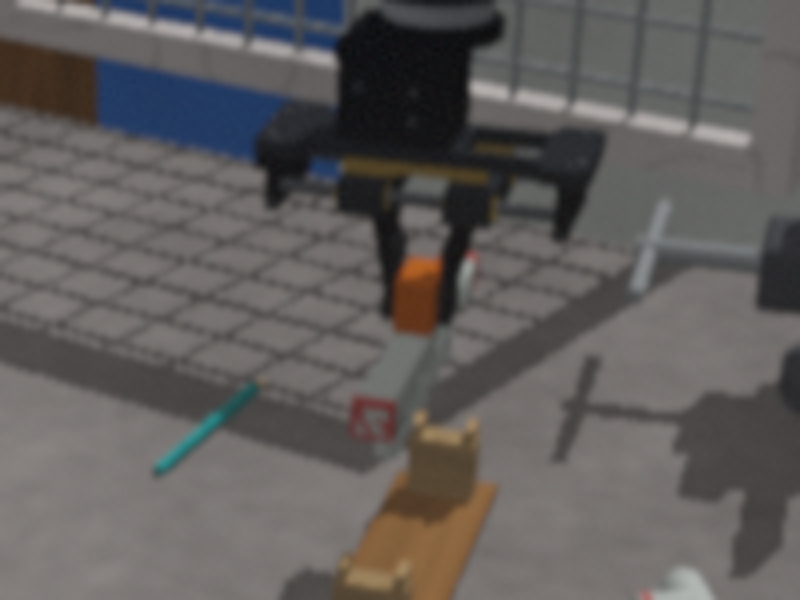

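View pics/top3.png

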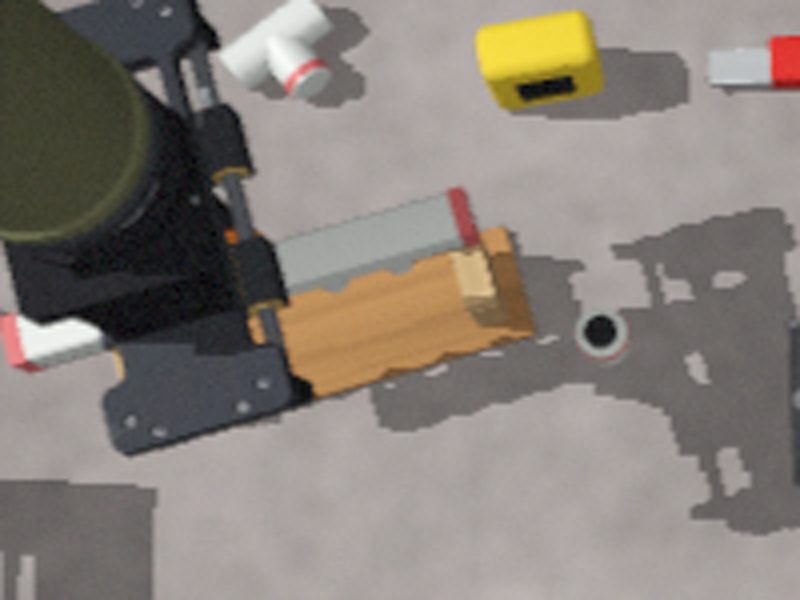

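The manifold is held and level, and the weight reads about 2.5 N. In the scene crop its near end is at (373,420), clear of the cradle. In the top crop the bar runs from (10,340) to (470,215). Next: turn to the dock yaw and carry it over.

```bash

python3 -m creep '[[0,0,0,0.06,0,0,0],[0,0,0,0.09,0,0,0],[0,0,0,0.08,0,0,0],[0,0,0,0.037,0,0,0],[0,0,0,0,0,0,0]]' >/dev/null
python3 -c "
from h import *
st((.551,-.2335,.2),.014)"
```

```text
t 6.90 grasp [0.5937 0.1599 0.1966] yaw 0.0141 down [-2.e-04 -2.e-04 -1.e+00] F [ 0.05 -0.83 -2.27] M [-0.094  0.016  0.023] w 23.9
turn about tool x: 0.0001 full: [0.0001 0.0002 0.0002]
shift mm tool: [ -3.3 -48.2 392.8]
```

```bash

python3 -m creep '[[-1,-2,15,0,0,0,0],[-1,-4,30,0,0,0,0],[-1,-5,40,0,0,0,0],[0,-5,40,0,0,0,0],[0,-5,40,0,0,0,0]]' >/dev/null
python3 -m creep '[[0,-5,40,0,0,0,0],[0,-5,40,0,0,0,0],[0,-5,40,0,0,0,0],[0,-5,40,0,0,0,0],[0,-4,30,0,0,0,0]]' >/dev/null
python3 -m creep '[[0,-2,20,0,0,0,0],[0,-1,13,0,0,0,0],[0,0,5,0,0,0,0],[0,0,0,0,0,0,0],[0,0,0,0,0,0,0]]' >/dev/null
python3 -m creep '[[0,0,0,0,0,0,0],[0,0,0,0,0,0,0],[0,0,0,0,0,0,0]]' >/dev/null
python3 - <<'E'
from h import *
st((.551,-.2335,.2),.014)
import pickle
t=get_image("top");s=get_image("scene");pickle.dump((t,s),open("im4.pkl","wb"))
for n,d in(("top",t),("scene",s)):
    d=d["img"];r=(240,130,440,280) if n=="top" else (130,160,330,310)
    d=cv2.resize(d[r[1]:r[3],r[0]:r[2]],None,fx=4,fy=4,interpolation=cv2.INTER_CUBIC);cv2.imwrite(f"pics/{n}4.png",d[:,:,::-1])
E
```

```text
t 8.70 grasp [ 0.5515 -0.2329  0.1997] yaw 0.0153 down [ 1.e-04  3.e-04 -1.e+00] F [-0.2  -0.09 -2.02] M [-0.113  0.039 -0.016] w 23.3
turn about tool x: 0.0013 full: [ 0.0013 -0.0003 -0.0001]
shift mm tool: [-0.3 -0.5  0.6]
```

View pics/scene4.png

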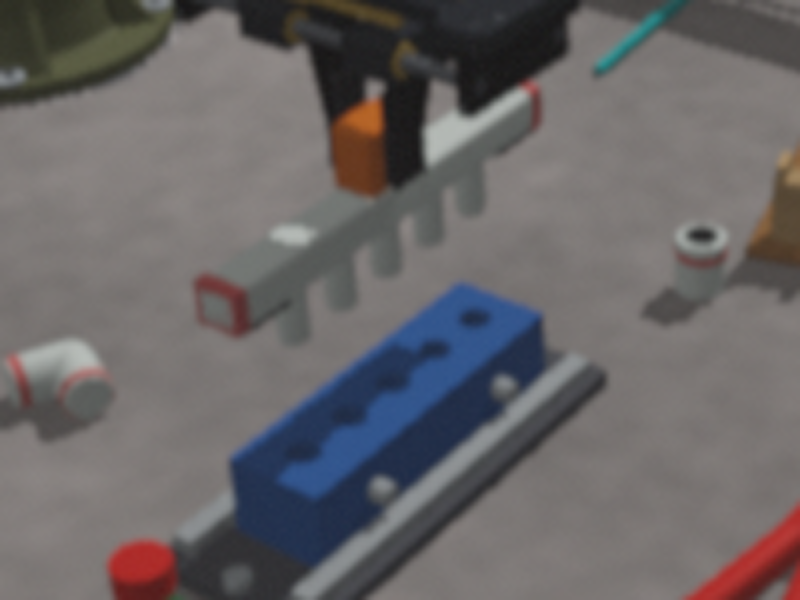

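View pics/top4.png

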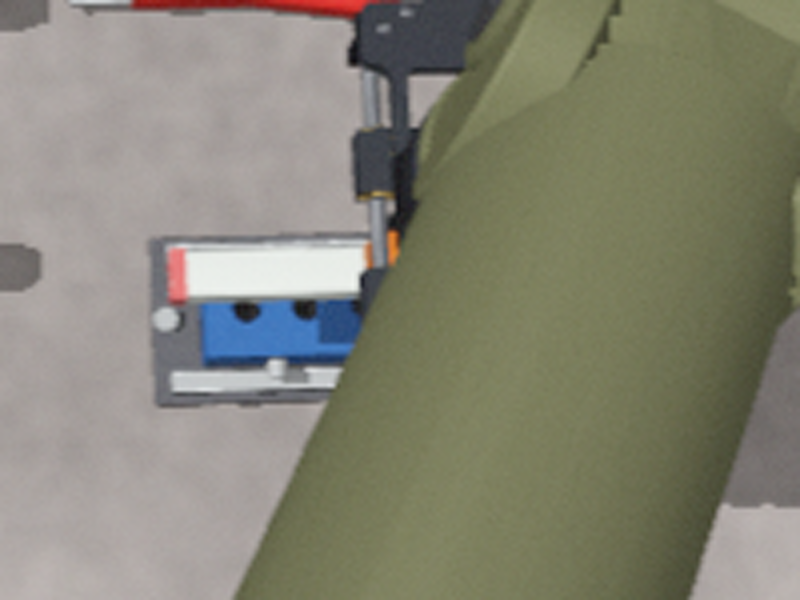

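```bash
python3 - <<'E'
from h import *
import pickle;t,s=pickle.load(open("im4.pkl","rb"))
zt=.1997-.0058-.017
def c(n,X,Y): 
    o=(240,130) if n=="t" else (130,160); return (o[0]+(X+.5)/4-.5,o[1]+(Y+.5)/4-.5)
print("top end(+y) corners",[onz(t,c("t",*k),zt).round(4) for k in((168,249),(169,303))])
print("scene -y end top corners",[onz(s,c("s",*k),zt).round(4) for k in((199,276),(246,291))])
print("scene +y end corner right",onz(s,c("s",537,84),zt).round(4))
y=np.array([-np.sin(.0153),np.cos(.0153),0]);x=np.array([np.cos(.0153),np.sin(.0153),0]);g=np.array([.5515,-.2329,zt])
for a in(-1,1):
  for b in(-1,1):
    p=g+a*.115*y+b*.012*x;print(a,b,p.round(4),(proj(t,p)-[240,130])*4,(proj(s,p)-[130,160])*4)
g[2]=.1997-.0058-.071
for k in range(-2,3):
    p=g+k*.034*y;print("tip",k,((proj(s,p)-[130,160])*4).round(1),"near-low edge",((proj(s,p+[.0055,-.0055*1,0])-[130,160])*4).round(1))
# crop scene bigger
d=cv2.resize(s["img"][185:290,170:275],None,fx=5.7,fy=5.7,interpolation=cv2.INTER_CUBIC);d=cv2.convertScaleAbs(d,alpha=1.6);cv2.imwrite("pics/s4z.png",d[:,:,::-1])
E
```

```text
top end(+y) corners [array([ 0.5628, -0.1158,  0.1769]), array([ 0.5361, -0.1157,  0.1769])]
scene -y end top corners [array([ 0.5392, -0.3439,  0.1769]), array([ 0.5647, -0.3409,  0.1769])]
scene +y end corner right [ 0.5572 -0.1162  0.1769]
-1 -1 [ 0.5413 -0.3481  0.1769] [639.30540379 284.6642541 ] [194.30718832 280.29391022]
-1 1 [ 0.5653 -0.3477  0.1769] [635.43159779 236.71605084] [234.72920718 297.05995437]
1 -1 [ 0.5377 -0.1181  0.1769] [172.27564778 298.12291771] [503.13379902  73.96604436]
1 1 [ 0.5617 -0.1177  0.1769] [170.49986689 249.52033693] [540.84220406  86.0267553 ]
tip -2 [295.8 337.4] near-low edge [296.6 347. ]
tip -1 [342.7 303.1] near-low edge [343.9 312.2]
tip 0 [387.5 270.4] near-low edge [389. 279.]
tip 1 [430.3 239.1] near-low edge [432.  247.4]
tip 2 [471.2 209.2] near-low edge [473.1 217.1]
```

View pics/s4z.png

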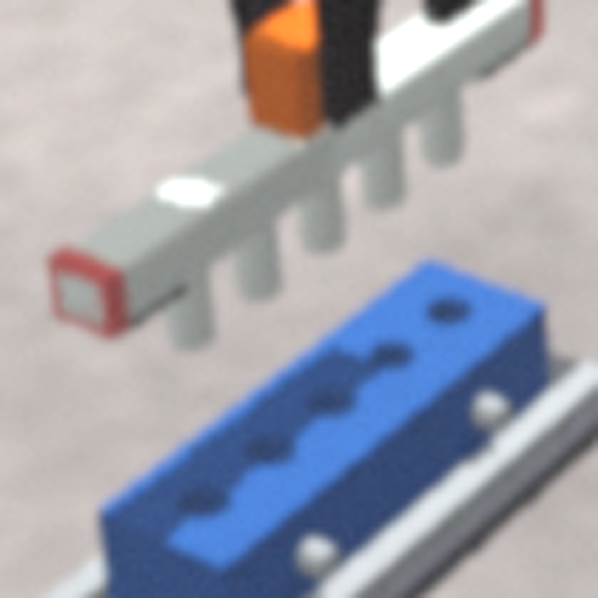

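Scene crop: the stubs hang above the block in good yaw, with tips near (295,340) to (470,212) and holes near (303,450) to (475,318). I'll lower to about 8 mm above the block so tips and holes can be compared directly.

```bash

python3 -m creep '[[8,0,0,0,0,0,0],[15,0,0,0,0,0,0],[15,0,0,0,0,0,0],[12,0,1,0,0,0,0],[8,0,1,0,0,0,0]]' >/dev/null
python3 -m creep '[[0,0,0,0,0,0,0],[0,0,0,0,0,0,0],[0,0,0,0,0,0,0],[0,0,0,0,0,0,0]]' >/dev/null
python3 - <<'E'
from h import *
st((.5515,-.235,.142),.014)
import pickle
t=get_image("top");s=get_image("scene");pickle.dump((t,s),open("im5.pkl","wb"))
d=cv2.resize(s["img"][205:295,165:275],None,fx=7,fy=6.6,interpolation=cv2.INTER_CUBIC);d=cv2.convertScaleAbs(d,alpha=1.8);cv2.imwrite("pics/s5.png",d[:,:,::-1])
d=t["img"][150:250,260:400]
d=cv2.resize(d,None,fx=5.7,fy=5.7,interpolation=cv2.INTER_CUBIC);cv2.imwrite("pics/t5.png",d[:,:,::-1])
E
```

```text
t 9.70 grasp [ 0.5518 -0.2359  0.1425] yaw 0.0141 down [ 1.4e-03 -2.0e-04 -1.0e+00] F [ 0.21 -0.26 -2.04] M [-0.07   0.078 -0.038] w 23.7
turn about tool x: 0.0001 full: [ 0.0001  0.0002 -0.0014]
shift mm tool: [ 0.5 -0.2 -0.9]
```

View pics/s5.png

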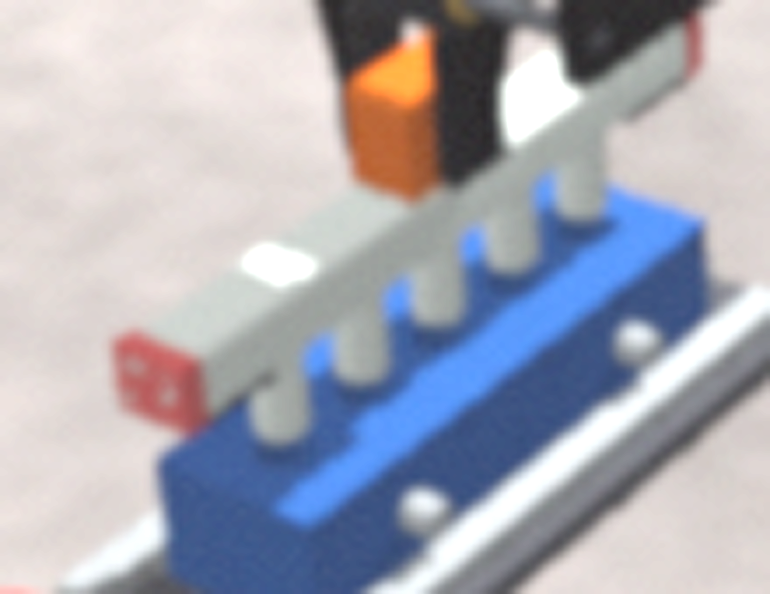

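View pics/t5.png

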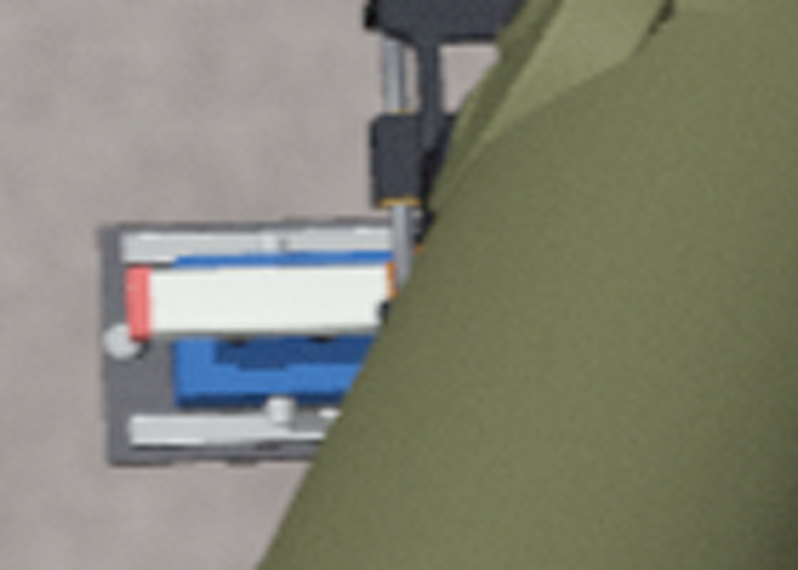

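```bash
python3 - <<'E'
from h import *
import pickle;t,s=pickle.load(open("im5.pkl","rb"))
# stub side edges: fit in scene image per-row intensity; colour mask of grey stubs vs blue
u=6
big=cv2.resize(s["img"],None,fx=u,fy=u,interpolation=cv2.INTER_CUBIC);B=cv2.cvtColor(big,cv2.COLOR_RGB2HSV).astype(int)
g=np.array([.5515,-.2353,.1425]);yv=np.array([-.014,1,0])
for k in range(-2,3):
    p=g+k*.034*yv;p[2]=.0657;a=proj(s,p);
    # profile: center column at tip-8mm height and lowest grey pixel
    p2=p+[0,0,.010];c=proj(s,p2);r=int((c[1]+.5)*u)
    x0=int((c[0]+.5)*u);row=B[r,x0-40:x0+40];grey=(row[:,1]<100)
    idx=np.flatnonzero(grey)+x0-40
    col=B[r:r+110,x0,1];low=r+np.flatnonzero(col>110)[0]
    print(k,"pred tip",a.round(1),"pred side c",c.round(1),"seen",((idx.min()+idx.max())/2/u-.5).round(2),"w",(idx.max()-idx.min())/u,"low",low/u-.5,"pred low",max(proj(s,p+.007*np.array([np.cos(q),np.sin(q),0]))[1] for q in np.linspace(0,6.28,60)).round(2))
E
```

```text
-2 pred tip [205.6 269.2] pred side c [205.2 265.1] seen 203.67 w 10.666666666666666 low 272.6666666666667 pred low 271.51
-1 pred tip [217.  260.3] pred side c [216.6 256.2] seen 216.0 w 8.666666666666666 low 263.6666666666667 pred low 262.5
0 pred tip [227.9 251.8] pred side c [227.6 247.8] seen 226.92 w 8.5 low 255.0 pred low 253.89
1 pred tip [238.3 243.7] pred side c [238.1 239.7] seen 237.33 w 8.666666666666666 low 246.83333333333334 pred low 245.66
2 pred tip [248.3 235.9] pred side c [248.1 232. ] seen 247.92 w 13.166666666666666 low 239.0 pred low 237.78
```

```bash
python3 - <<'E'
from h import *
import pickle;t,s=pickle.load(open("im5.pkl","rb"))
u=6
big=cv2.resize(t["img"],None,fx=u,fy=u,interpolation=cv2.INTER_CUBIC);B=cv2.cvtColor(big,cv2.COLOR_RGB2HSV).astype(int)
px=lambda X:(X+.5)/u-.5
# red left edge, rows through bar
zb=.1425-.0228
for v in (199,201,203,205,207):
    r=int((v+.5)*u);row=B[r,275*u:300*u]
    red=np.flatnonzero(((row[:,0]>165)|(row[:,0]<8))&(row[:,1]>80))
    if len(red):
        p=onz(t,(px(275*u+red[0]),v),zb);print("red",v,px(275*u+red[0]).round(2),p.round(4),"center y",(p[1]-.115).round(4))
for v in (211,213,215,217,219):
    r=int((v+.5)*u);row=B[r,275*u:310*u]
    bl=np.flatnonzero((row[:,0]>100)&(row[:,0]<125)&(row[:,1]>120)&(row[:,2]>70))
    if len(bl):
        p=onz(t,(px(275*u+bl[0]),v),.057);print("blue",v,px(275*u+bl[0]).round(2),p.round(4),"center y",(p[1]-.092).round(4))
for X in (285,288,292,296,302,306):
    col=B[185*u:225*u,int((X+.5)*u)]
    w=np.flatnonzero((col[:,1]<30)&(col[:,2]>205));bl=np.flatnonzero((col[:,0]>100)&(col[:,0]<125)&(col[:,1]>120))
    o=[]
    if len(w):o+=[onz(t,(X,px(185*u+w[0])),zb)[0].round(4),onz(t,(X,px(185*u+w[-1])),zb)[0].round(4)]
    if len(bl):o+=["blue",onz(t,(X,px(185*u+bl[0])),.057)[0].round(4)]
    print(X,o)
E
```

```text
red 199 281.75 [ 0.5583 -0.1184  0.1197] center y -0.2334
red 201 281.58 [ 0.554  -0.118   0.1197] center y -0.233
red 203 281.58 [ 0.5498 -0.1179  0.1197] center y -0.2329
red 205 281.92 [ 0.5455 -0.1185  0.1197] center y -0.2335
red 207 282.42 [ 0.5413 -0.1195  0.1197] center y -0.2345
blue 211 289.92 [ 0.5411 -0.1392  0.057 ] center y -0.2312
blue 213 290.08 [ 0.5366 -0.1394  0.057 ] center y -0.2314
blue 215 290.08 [ 0.532  -0.1393  0.057 ] center y -0.2313
blue 217 290.25 [ 0.5275 -0.1396  0.057 ] center y -0.2316
blue 219 290.42 [ 0.523  -0.1399  0.057 ] center y -0.2319
285 [np.float64(0.5754), np.float64(0.5064)]
288 [np.float64(0.5746), np.float64(0.5406)]
292 [np.float64(0.5745), np.float64(0.5062), 'blue', np.float64(0.5783)]
296 [np.float64(0.5748), np.float64(0.5407), 'blue', np.float64(0.5782)]
302 [np.float64(0.5625), np.float64(0.5405), 'blue', np.float64(0.5784)]
306 [np.float64(0.5745), np.float64(0.5408), 'blue', np.float64(0.5786)]
```

Top crop: the bar's +y end is at (127,300) and the block's edge is at (175,330). That puts the manifold about 1.3 mm too far toward -y. The scene view agrees in direction, and x looks right. I'll shift +1.5 mm in y and feel downward.

```bash

python3 -m creep '[[2,0,-1.5,0,0,0,0],[2,0,0,0,0,0,0],[2,0,0,0,0,0,0],[0,0,0,0,0,0,0],[0,0,0,0,0,0,0]]' >/dev/null
python3 -c "
from h import *
st((.5515,-.2338,.142),.014)"
python3 -m creep '[[1,0,0,0,0,0,0],[1,0,0,0,0,0,0],[1,0,0,0,0,0,0],[0,0,0,0,0,0,0]]' 
python3 -c "
from h import *
st((.5515,-.2338,.142),.014)"
```

```text
t 10.30 grasp [ 0.5512 -0.2342  0.1356] yaw 0.0140 down [-2.e-04  1.e-04 -1.e+00] F [ 0.12 -0.09 -2.73] M [-0.064  0.042  0.016] w 23.8
turn about tool x: -0.0 full: [-0.     -0.0001  0.0002]
shift mm tool: [-6.4  0.3 -0.4]
time: 10.7
position: [0.5512, -0.2342, 0.2966]
tool_rot: [1.199, 1.216, -1.199]
ft_force: [0.6, -1.2, -2.0]
grip_width: 0.27
t 10.70 grasp [ 0.5512 -0.2342  0.1326] yaw 0.0140 down [-2.e-04  1.e-04 -1.e+00] F [ 0.64 -1.19 -1.97] M [-0.074  0.056 -0.034] w 23.5
turn about tool x: 0.0 full: [ 0.     -0.0001  0.0002]
shift mm tool: [-9.4  0.4 -0.4]
```

```bash

for i in 1 2; do python3 -m creep '[[1,0,0,0,0,0,0],[1,0,0,0,0,0,0],[0,0,0,0,0,0,0]]' >/dev/null 
python3 -c "
from h import *
st((.5515,-.2338,.142),.014)"; done
```

```text
t 11.00 grasp [ 0.5511 -0.2342  0.1306] yaw 0.0140 down [-3.e-04  1.e-04 -1.e+00] F [-0.24  0.65 -1.97] M [-0.085  0.119 -0.088] w 23.5
turn about tool x: -0.0 full: [-0.     -0.0001  0.0003]
shift mm tool: [-11.4   0.4  -0.4]
t 11.30 grasp [ 0.5512 -0.2341  0.1286] yaw 0.0140 down [-2.e-04  1.e-04 -1.e+00] F [ 0.36 -0.18 -1.87] M [-0.084  0.03  -0.015] w 23.7
turn about tool x: 0.0 full: [ 0.     -0.0001  0.0002]
shift mm tool: [-13.4   0.3  -0.3]
```

No contact force 5 mm below the block top, so the tips look to be in. A quick look before going on.

```bash

python3 -m creep '[[1,0,0,0,0,0,0],[1,0,0,0,0,0,0],[1,0,0,0,0,0,0],[1,0,0,0,0,0,0],[0,0,0,0,0,0,0]]' >/dev/null
python3 - <<'E'
from h import *
st()
s=get_image("scene")
d=cv2.resize(s["img"][205:295,165:275],None,fx=7,fy=6.6,interpolation=cv2.INTER_CUBIC);d=cv2.convertScaleAbs(d,alpha=1.8);cv2.imwrite("pics/s6.png",d[:,:,::-1])
E
```

```text
t 11.80 grasp [ 0.5512 -0.2341  0.1245] yaw 0.0141 down [-2.e-04  1.e-04 -1.e+00] F [-0.58 -0.66 -2.68] M [-0.074  0.082  0.045] w 24.3
```

View pics/s6.png

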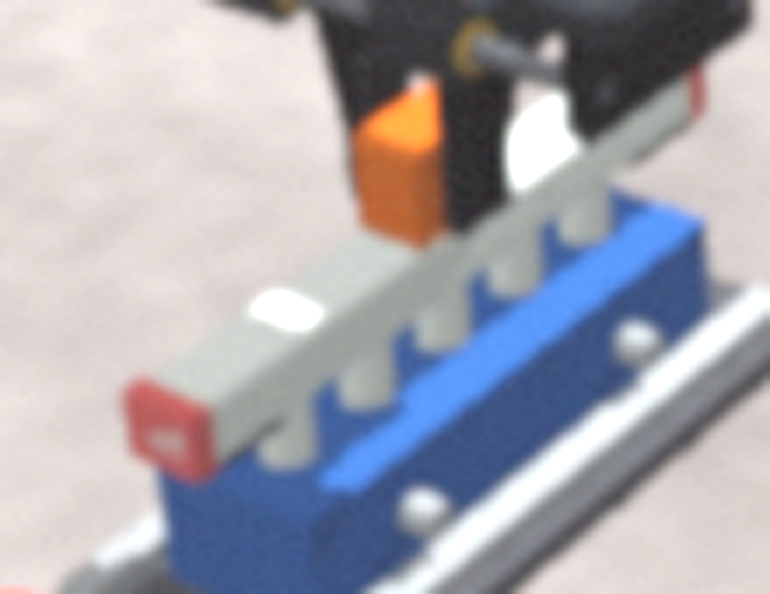

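The stubs at (288,465) to (585,243) are shortened by the sockets, and there is no side load. All five are in. Continuing down onto the plugs.

```bash

for i in 1; do python3 -m creep '[[1,0,0,0,0,0,0],[1,0,0,0,0,0,0],[1,0,0,0,0,0,0],[1,0,0,0,0,0,0],[0,0,0,0,0,0,0]]' >/dev/null 
python3 -c "
from h import *
st()"; 
python3 -m creep '[[1,0,0,0,0,0,0],[1,0,0,0,0,0,0],[1,0,0,0,0,0,0],[0,0,0,0,0,0,0]]' >/dev/null 
python3 -c "
from h import *
st()"; done
```

```text
t 12.35 grasp [ 0.5511 -0.2341  0.1206] yaw 0.0140 down [-3.e-04  1.e-04 -1.e+00] F [-0.04  0.03 -1.7 ] M [-0.091  0.017  0.011] w 23.5
t 12.75 grasp [ 0.5514 -0.2343  0.1186] yaw 0.0139 down [ 5.e-04  3.e-04 -1.e+00] F [-2.35  0.86  5.25] M [ 0.109  0.561 -0.001] w 23.7
```

```bash

for i in 1 2 ; do python3 -m creep '[[1,0,0,0,0,0,0],[1,0,0,0,0,0,0],[1,0,0,0,0,0,0],[1,0,0,0,0,0,0],[0,0,0,0,0,0,0]]' >/dev/null 
python3 -c "
from h import *
st()"; done
```

```text
t 13.25 grasp [ 0.5514 -0.2343  0.1144] yaw 0.0140 down [ 5.e-04  2.e-04 -1.e+00] F [-1.81  0.9   3.85] M [ 0.154  0.635 -0.065] w 23.5
t 13.75 grasp [ 0.5514 -0.2343  0.1103] yaw 0.0140 down [ 5.e-04  1.e-04 -1.e+00] F [-1.6   0.68  5.  ] M [ 0.069  0.568 -0.007] w 23.4
```

```bash

python3 -m creep '[[1,0,0,0,0,0,0],[1,0,0,0,0,0,0],[1,0,0,0,0,0,0],[1,0,0,0,0,0,0],[0,0,0,0,0,0,0]]' >/dev/null 
python3 -c "
from h import *
st()"
for i in 1 2 3 4; do python3 -m creep '[[0.5,0,0,0,0,0,0],[0,0,0,0,0,0,0]]' >/dev/null ; python3 -c "
from h import *
st()"; done
```

```text
t 14.25 grasp [ 0.5514 -0.2343  0.1062] yaw 0.0140 down [ 5.e-04  1.e-04 -1.e+00] F [-1.11  1.87  4.13] M [ 0.129  0.553 -0.008] w 23.8
t 14.45 grasp [ 0.5514 -0.2343  0.1056] yaw 0.0140 down [ 4.e-04  1.e-04 -1.e+00] F [-1.74  0.66  5.64] M [ 0.15   0.577 -0.018] w 23.7
t 14.65 grasp [ 0.5514 -0.2343  0.1051] yaw 0.0140 down [ 4.e-04  0.e+00 -1.e+00] F [-1.34  0.91  5.5 ] M [0.135 0.612 0.012] w 24.0
t 14.85 grasp [ 0.5514 -0.2343  0.1046] yaw 0.0140 down [ 5.e-04  0.e+00 -1.e+00] F [-1.51  1.19  5.83] M [0.072 0.554 0.002] w 23.6
t 15.05 grasp [ 0.5514 -0.2343  0.104 ] yaw 0.0140 down [ 4.e-04  1.e-04 -1.e+00] F [-2.49  1.23  6.23] M [ 0.144  0.524 -0.012] w 23.4
```

```bash

for i in 1 2 3 ; do python3 -m creep '[[0.4,0,0,0,0,0,0],[0,0,0,0,0,0,0]]' >/dev/null ; python3 -c "
from h import *
st()"; done
```

```text
t 15.25 grasp [ 0.5514 -0.2343  0.1037] yaw 0.0140 down [ 4.e-04  1.e-04 -1.e+00] F [-2.05  2.29  5.66] M [0.172 0.606 0.005] w 23.6
t 15.45 grasp [ 0.5514 -0.2343  0.1037] yaw 0.0140 down [ 5.e-04  3.e-04 -1.e+00] F [-2.95  1.76  8.47] M [ 0.205  0.827 -0.043] w 23.6
t 15.65 grasp [ 0.5514 -0.2343  0.1037] yaw 0.0140 down [ 6.e-04  5.e-04 -1.e+00] F [-3.83  2.48 10.28] M [ 0.322  1.059 -0.04 ] w 23.6
```

```bash

for i in 1 2 3 ; do python3 -m creep '[[0.5,0,0,0,0,0,0],[0.5,0,0,0,0,0,0],[0,0,0,0,0,0,0]]' >/dev/null ; python3 -c "
from h import *
st()"; done
python3 - <<'E'
from h import *
s=get_image("scene")
d=cv2.resize(s["img"][205:295,165:275],None,fx=7,fy=6.6,interpolation=cv2.INTER_CUBIC);d=cv2.convertScaleAbs(d,alpha=1.8);cv2.imwrite("pics/s7.png",d[:,:,::-1])
E
```

```text
t 15.95 grasp [ 0.5515 -0.2343  0.1037] yaw 0.0141 down [ 8.e-04  1.e-03 -1.e+00] F [-5.55  4.07 15.95] M [ 0.528  1.527 -0.008] w 23.4
t 16.25 grasp [ 0.5515 -0.2343  0.1036] yaw 0.0140 down [ 9.0e-04  1.5e-03 -1.0e+00] F [-7.24  4.74 22.18] M [0.773 2.071 0.018] w 23.6
t 16.55 grasp [ 0.5515 -0.2343  0.1036] yaw 0.0140 down [ 0.0011  0.002  -1.    ] F [-9.87  5.21 28.49] M [ 0.986  2.643 -0.048] w 23.1
```

View pics/s7.png

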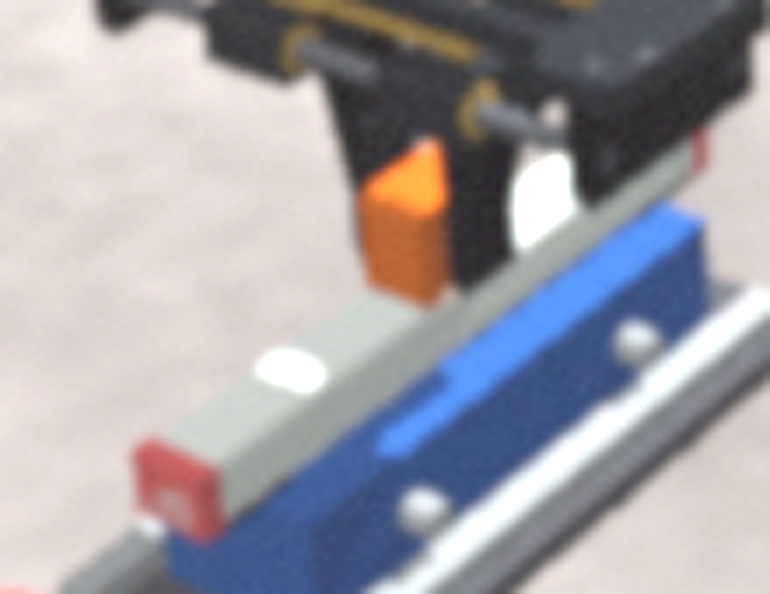

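The bar is flush: its lower edge lies on the block from (210,535) to (690,185) with no stubs visible. The net push is about 30 N and z has stopped at exactly the home height. I'll unload before opening.

```bash

python3 -m creep '[[-1,0,0,0,0,0,0],[-1,0,0,0,0,0,0],[-1,0,0,0,0,0,0],[-0.5,0,0,0,0,0,0],[0,0,0,0,0,0,0]]' >/dev/null ; python3 -c "
from h import *
st()"
```

```text
t 17.10 grasp [ 0.5514 -0.2343  0.1037] yaw 0.0140 down [ 6.e-04  2.e-04 -1.e+00] F [-2.67  1.09  6.85] M [ 0.219  0.68  -0.052] w 23.7
```

```bash

python3 -m creep '[[-0.8,0,0,0,0,0,0],[0,0,0,0,0,0,5],[0,0,0,0,0,0,15]]' 10 >/dev/null ; 
python3 -m creep '[[0,0,0,0,0,0,30],[0,0,0,0,0,0,50],[0,0,0,0,0,0,60],[0,0,0,0,0,0,60],[0,0,0,0,0,0,60]]'
python3 -m creep '[[0,0,0,0,0,0,60],[0,0,0,0,0,0,60],[0,0,0,0,0,0,60]]'
python3 -c "
from h import *
st()"
```

```text
time: 17.9
position: [0.5513, -0.2342, 0.2678]
tool_rot: [1.199, 1.216, -1.199]
ft_force: [-0.3, 0.4, 0.6]
grip_width: 0.617
time: 18.2
position: [0.5513, -0.2342, 0.2679]
tool_rot: [1.199, 1.216, -1.199]
ft_force: [0.1, -0.2, -0.1]
grip_width: 0.686
t 18.20 grasp [ 0.5513 -0.2342  0.1039] yaw 0.0140 down [ 1.e-04  1.e-04 -1.e+00] F [ 0.06 -0.19 -0.07] M [-0.067  0.049  0.009] w 59.6
```

Released with zero force. Lifting clear, then backing away to check.

```bash

python3 -m creep '[[-5,0,0,0,0,0,60],[-15,0,0,0,0,0,60],[-25,0,0,0,0,0,60],[-35,0,0,0,0,0,60],[-35,0,0,0,0,0,60]]' >/dev/null
python3 -m creep '[[-35,0,0,0,0,0,60],[-25,0,-30,0,0,0,60],[0,0,-40,0,0,0,60],[0,0,-40,0,0,0,60],[0,0,-40,0,0,0,60]]' >/dev/null
python3 -m creep '[[0,0,-40,0,0,0,60],[0,0,-40,0,0,0,60],[0,0,-30,0,0,0,60],[0,0,0,0,0,0,60],[0,0,0,0,0,0,60]]' >/dev/null
python3 -m creep '[[0,0,0,0,0,0,60],[0,0,0,0,0,0,60],[0,0,0,0,0,0,60]]' >/dev/null
python3 - <<'E'
from h import *
st()
t=get_image("top");s=get_image("scene");import pickle;pickle.dump((t,s),open("im8.pkl","wb"))
cv2.imwrite("pics/s8.png",s["img"][:,:,::-1]);cv2.imwrite("pics/t8.png",t["img"][:,:,::-1])
d=cv2.resize(s["img"][205:295,165:275],None,fx=7,fy=6.6,interpolation=cv2.INTER_CUBIC);d=cv2.convertScaleAbs(d,alpha=1.4);cv2.imwrite("pics/s8z.png",d[:,:,::-1])
u=4;B=hsv({"img":cv2.resize(t["img"],None,fx=u,fy=u,interpolation=cv2.INTER_CUBIC)}).astype(int)
M=np.zeros(B.shape[:2],bool);M[185*u:225*u,270*u:395*u]=1
rd=M&((B[...,0]>168)|(B[...,0]<4))&(B[...,1]>90)&(B[...,2]>100);b,_=blobs(rd,60)
for c,q in b:print("red",onz(t,(c+.5)/u-.5,.081).round(4))
og=M&(B[...,0]>=3)&(B[...,0]<=20)&(B[...,1]>150)&(B[...,2]>195);b,_=blobs(og,60)
for c,q in b:print("og",onz(t,(c+.5)/u-.5,.115).round(4))
E
```

```text
t 20.00 grasp [0.5477 0.0244 0.2791] yaw 0.0117 down [ 4.e-04 -0.e+00 -1.e+00] F [-0.72 -0.52  0.49] M [-0.08   0.034  0.029] w 60.3
red [ 0.5525 -0.3439  0.081 ]
red [ 0.5503 -0.1211  0.081 ]
og [ 0.5579 -0.2388  0.115 ]
```

View pics/s8z.png

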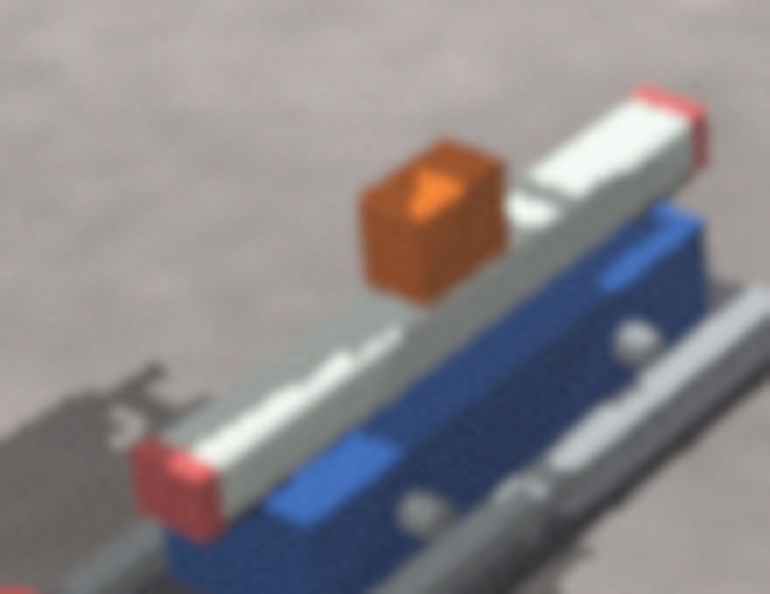

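View pics/t8.png

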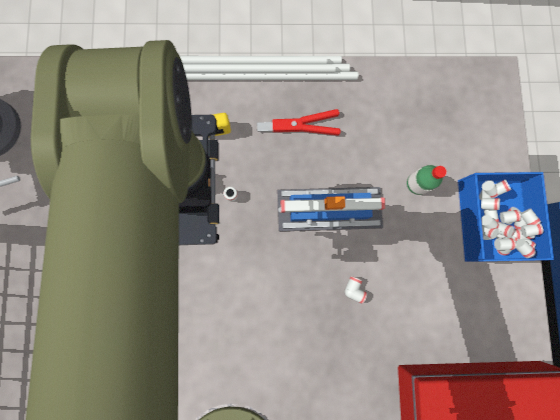

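View pics/s8.png

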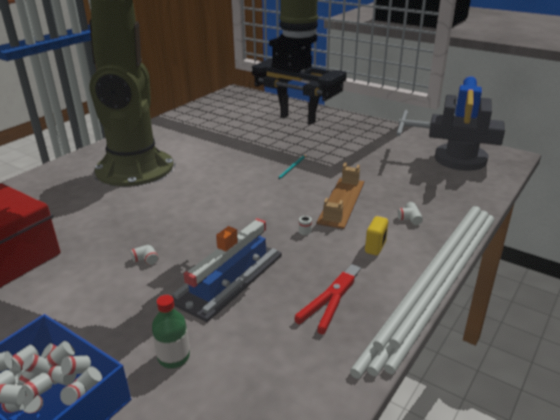

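The bar sits flush and level on the block. In the top view its red ends are at (281,205) and (381,202). The cradle is empty, and the coupling, elbow, tee, cutter, tape, pencil and bottle are all at their original pixels. The arm is clear, so I'm handing in.

```bash
python3 -c "
from bench import ctrl
print(ctrl.close_job())"
```

```text
the job is handed in; nothing more can be done
None
```

The manifold is seated flush on the blue socket block with all five stubs in their own sockets, and I handed the job in at about 20 s of the 61 s.

- **Insertion:** I lifted it out of the cradle by the orange grip. I lowered it after a 1.5 mm shift along y, and the stubs entered without touching the edges. The plugs moved down at about 7–8 N.
- **Pressing home:** The downward motion stopped at the computed home height. I pressed to about 30 N, well under the 50 N limit, then unloaded, opened the fingers and backed away.
- **Last checks:** The wrist force after release was about zero. The final pictures show the bar flush and level, no stubs visible, and the bystanders in view where they started. In the top picture the arm hid the pencil, the tee and part of the tape, so I checked those by eye in the scene picture only.
- **Disagreement:** The two cameras differed by about 2–3 mm on the row position along y. I settled that by the height and force readings while lowering. A side load of about 10 N in x and 5 N in y built up only while pressing, and it went away on unloading.

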